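# Centre the honey pot on its pedestal

### The job

The honey pot has been left off-centre, overhanging the edge of the small raised pedestal in the middle of the lazy susan. Push it with light taps of the fingertips low on its side until it stands upright in the middle of the pedestal with its loose lid still on. Do not grip, lift or tip the pot, leave the lid alone, do not turn the tray, leave the other things on it as they are, and finish with the hand clear of everything.

Things in the scene. Friction and masses are not known exactly. Their poses are not given: they have to be found in the camera images.
- honey_pot: Squat white ceramic honey pot, loose, round, about 300 g. Flat foot 50 mm across, widest (72 mm across) 20 to 28 mm above the foot, rim 62 mm across at 56 mm; 74 mm tall with lid. Origin: centre of the foot's underside; z up. It starts upright on the pedestal, 19 to 28 mm off its centre; a few newtons slide it. Pushed above its widest part it tends to rock.
- pot_lid: White ceramic lid, 50 g, loose in the pot's mouth: flange 64 mm across resting on the rim, a plug 48 mm across reaching 6 mm down into the 54 mm mouth, and a knob 18 mm across on top. Origin: centre of the plug's underside, 50 mm above the pot's origin; its top is 24 mm above its origin.
- pedestal_top (a point): Centre of the flat round top of the oak pedestal, 84 mm in diameter, which is one piece with the tray and stands 40 mm above the tray's floor (78 mm above the counter). It lies on the tray's axis of rotation. z up.
- tray (a joint): Turning angle of the lazy susan's tray (rad, 0 at the start, counter-clockwise from above positive). Pale oak tray, 360 mm in diameter, floor 38 mm and rim 46 mm above the counter; it turns about a vertical axis with about 0.12 N m of friction, without spring, so a push aimed at the axis does not turn it.
- spice_jar: Empty open glass spice jar standing on the tray, 44 mm in diameter, 82 mm tall, origin at the centre of its underside. To be left alone.
- grater: Steel nutmeg grater lying flat on the tray, 116 mm long along its x, 37 mm wide, 14 mm high, origin at its underside near the middle. To be left alone.
- peg: Green plastic clothes peg lying on its side on the tray, 74 mm long along its x, about 22 mm wide, 13 mm high, origin at the middle of its underside. To be left alone.
Mind the look-alikes: they are no part of the job. Of the things like the pot_lid, leave any that is orange or pink; of the rest the smaller one is meant.

How it is judged:
At the end, for the whole second after the job is handed in: The pot stands still and upright (within 0.06 rad) on the pedestal, its axis within 6 mm of the pedestal's centre, its lid seated in its mouth; the jar, grater and peg are within 30 mm of where they began (horizontal distance between honey_pot and pedestal_top below 0.006 m and z of honey_pot in the frame of pedestal_top between -0.003 and 0.003 m and angle between honey_pot's own z axis and vertical below 0.06 rad and linear speed of honey_pot below 0.01 m/s and distance of each of spice_jar, grater, peg from where it was at the start of the episode below 0.03 m and z of pot_lid in the frame of honey_pot between 0.047 and 0.053 m and horizontal distance between pot_lid and honey_pot below 0.006 m); the robot touches nothing.
It fails at once if the honey pot is lifted (10 mm), knocked off the pedestal or tipped more than 0.3 rad (z of honey_pot in the frame of pedestal_top above 0.01 m or z of honey_pot in the frame of pedestal_top below -0.012 m or angle between honey_pot's own z axis and vertical above 0.3 rad).
It fails at once if the honey pot is struck or squeezed with more than 18 N (contact force between the fingers and honey_pot above 18 N).
It fails at once if the lid is gripped or pressed with more than 6 N, or comes off its seat (contact force between the fingers and pot_lid above 6 N or z of pot_lid in the frame of honey_pot above 0.06 m or horizontal distance between pot_lid and honey_pot above 0.03 m).
It fails at once if the tray is turned more than 0.15 rad (value of joint tray above 0.15 rad or value of joint tray below -0.15 rad).
It fails at once if the spice jar, grater or peg is moved more than 30 mm or knocked over (distance of any of spice_jar, grater, peg from where it was at the start of the episode above 0.03 m or angle between any of spice_jar, grater, peg's own z axis and vertical above 0.5 rad).
It also fails if it takes over 67 s, if anything falls off the work surface, if the arm or the gripper's body presses on something with over 40 N, if the wrist force passes 120 N, or if a joint passes its speed limit or range.

### The arm

A 6-joint arm with a two-finger parallel gripper is mounted at the origin on the work surface. World frame = base frame: x ahead of the robot, y to its left, z up, the work surface at z = 0. Lengths are in m, angles in rad, forces in N, time in s.
With the tool pointing down it reaches from about 0.325 to 0.9 m from the base axis. Payload 6.1 kg.
Tool frame: the origin (TCP) lies midway between the tips of the shut fingers; the grasp point (between the pads) lies 19 mm behind it; z points along the fingers, y is the line along which they close (so a half turn about z gives the same grasp; the last joint's range is limited). The gripper opens to 85 mm and grips with 20 to 120 N. Pads are 22 mm wide; open, the fingers measure 114 mm over their backs; the gripper's body (76 mm by 85 mm) begins 54 mm behind the grasp point. The pads swing forward as they close: fully open they stand 13 mm farther back than shut.
Start: joints at [1.147, 0.22, 1.526, -0, 1.395, -0.126], TCP at [0.183, 0.597, 0.198] pointing down, gripper open.
Joint ranges: [-2.98, 2.98], [-0.91, 2.08], [0.09, 2.57], [-1.24, 4.39], [0.2, 2.65], [-2.68, 2.68]. Speed limits (rad/s): [2.57, 2.57, 3.01, 3.14, 3.14, 3.14].

### API

Orientations are given as [roll, pitch, yaw] about the fixed x, y, z axes, in that order (R = Rz(yaw) Ry(pitch) Rx(roll)).
In Python, from plant import movep, move_l, set_joints, gripper_to, hold, inverse_kinematics, observe, get_image, get_calibration, Unreachable, job_done gives the robot as it stands. Calls block until the motion is done:
- movep(position, orientation): joint-space move of the TCP to a pose.
- move_l(position, feed=0.15, rotation=None, max_force=None): straight line of the TCP; rotation=None keeps the orientation; feed is the mean speed in m/s. With max_force (N) it stops when the force on the tool has changed by that much, and returns True; else False.
- set_joints(angles): joint-space move.
- gripper_to(opening, f_grip=None): finger opening in m; f_grip is the grip in N (None keeps the last); returns when the fingers have stopped.
- hold(seconds).
- inverse_kinematics(position, orientation): joint angles nearest the present ones, or None.
- observe(): the state.
- get_image(name): name is "scene" or "side" or "wrist"; returns (picture, depth): 400x640x3 uint8, red, green, blue; 400x640 float32, m along the optical axis (not along the pixel's ray), 0 where there is no reading.
- get_calibration(name): a dict with "intrinsics" (3x3 intrinsics, pixels), "world_from_camera" (4x4, takes a point from camera to world coordinates). Camera axes: x right, y down, z forward; pixel columns grow to the right and rows downward; lengths in m; the calibration is good to about 2 mm. A picture is of the moment at which its call begins: read the wrist's pose just before it. get_calibration takes no time and is no camera call; for the wrist camera it gives the pose at the moment of the call.
A pose or a line that the arm cannot do raises Unreachable and nothing moves.
- job_done(): hands the job in; it is judged then, once.
The state is a dict: "time_s": time; "q": joint angles; "joint_velocities": joint speeds; "joint_torque": joint torques, N m; "eef_pos": TCP position; "tcp_rot": TCP orientation; "ft_force": force on the tool from outside, world axes, zero at the start; "torque": the same for the moment, N m; "opening": finger opening in m; "grasp_force": force on a finger pad.
Only numpy, scipy, OpenCV 4.12 (cv2) and the standard library are available. Lean on these libraries where they do the work, as an engineer would, in place of code of your own. Each camera call takes 0.05 s, during which the arm holds its last target. There are 200 camera calls.

## Working session

There is one attempt and no reset: what is moved stays moved. The work goes in short steps, each a Python script; the robot and the scene stay as the last script left them, time stands still between calls to the robot, and variables do not carry over. Pictures are saved under pics/ and viewed, at most 10 in all, crops included, and the job is handed in when it is done.

```bash
ls; mkdir -p pics; cat > h.py <<'E'
from plant import *
import numpy as np, cv2
def pts(name):
    im,d=get_image(name); c=get_calibration(name); K=np.array(c["intrinsics"]); T=np.array(c["world_from_camera"])
    v,u=np.mgrid[:d.shape[0],:d.shape[1]]
    P=np.stack([(u-K[0,2])/K[0,0]*d,(v-K[1,2])/K[1,1]*d,d],-1)@T[:3,:3].T+T[:3,3]
    P[d==0]=np.nan
    return im,d,P
E
python3 - <<'E'
from h import *
for n in("scene","side"):
    im,d,P=pts(n); cv2.imwrite(f"pics/{n}0.png",im[...,::-1]); np.save(f"{n}0.npy",P)
    print(n,get_calibration(n))
print(observe())
E
```

```text
pics
scene {'intrinsics': array([[371.33591877,   0.        , 319.91002004],
       [  0.        , 371.33591877, 200.9198    ],
       [  0.        ,   0.        ,   1.        ]]), 'world_from_camera': array([[-0.51021756,  0.50666592, -0.69495877,  1.22895479],
       [ 0.85992811,  0.31387928, -0.40249652,  0.2577001 ],
       [ 0.01420189, -0.80297537, -0.59584298,  0.59972263],
       [ 0.        ,  0.        ,  0.        ,  1.        ]])}
side {'intrinsics': array([[388.19899729,   0.        , 315.21822621],
       [  0.        , 388.19899729, 195.46957984],
       [  0.        ,   0.        ,   1.        ]]), 'world_from_camera': array([[ 0.75087188, -0.41237939,  0.51588241,  0.15612684],
       [-0.66013362, -0.49271046,  0.56697443, -0.58586185],
       [ 0.02037209, -0.76627648, -0.64218793,  0.70799024],
       [ 0.        ,  0.        ,  0.        ,  1.        ]])}
{'time_s': 0.1, 'q': array([ 1.14689590e+00,  2.21195017e-01,  1.52751314e+00,  3.30141876e-07,
        1.39472202e+00, -1.26092646e-01]), 'joint_velocities': array([ 0.00055743, -0.00061731, -0.00157809, -0.00026886, -0.00044165,
       -0.00043817]), 'joint_torque': array([ 1.46149941e-03, -4.98247361e+01, -3.90547013e+01, -1.92745301e-04,
        5.66865885e-03,  2.48912664e-05]), 'eef_pos': array([0.18313124, 0.59691586, 0.19657043]), 'tcp_rot': array([-3.13976977e+00, -2.31406043e-04,  2.84378460e+00]), 'ft_force': array([-0.60862602, -0.77097859,  0.19602036]), 'torque': array([-0.00574946, -0.03047711,  0.03741408]), 'grasp_force': 0.0, 'opening': 0.08532802488336942}
```

View pics/scene0.png

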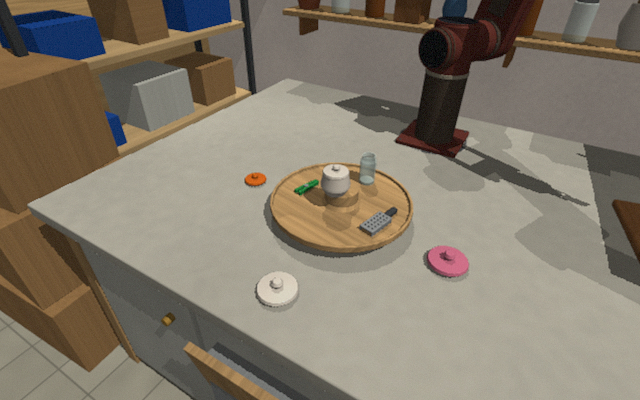

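View pics/side0.png

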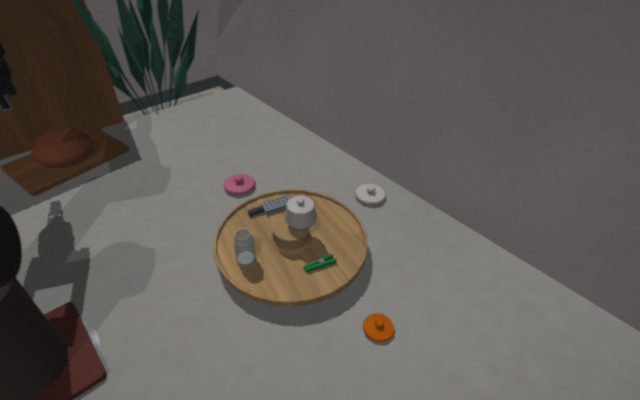

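The scene view shows the pot with its lid at (336,178), on the pedestal at (342,197). The jar is at (368,168), the peg at (307,187) and the grater at (378,221). Possible lids are the white one on the pot (336,170), a larger white one on the counter (278,289), orange (256,179) and pink (448,261). The smaller white one on the pot is the one meant.

```bash
python3 - <<'E'
from h import *
from scipy.optimize import least_squares
def circ(X,r=None,loss='soft_l1'):
    c0=np.r_[np.median(X,0)] 
    if r is None:
        s=least_squares(lambda p:np.hypot(*(X-p[:2]).T)-p[2],np.r_[c0,.05],loss=loss,f_scale=.002)
    else: s=least_squares(lambda p:np.hypot(*(X-p).T)-r,c0,loss=loss,f_scale=.002)
    return s.x.round(4),len(X),np.abs(s.fun).mean().round(4)
for n,o in(("scene",(336,178)),("side",(300,213))):
    P=np.load(n+"0.npy"); print(n,P[o[1],o[0]])
    c=P[o[1],o[0],:2]
    z=P[...,2]; r=np.hypot(*(np.moveaxis(P[...,:2],-1,0)-c[:,None,None]))
    im=cv2.imread(f"pics/{n}0.png").astype(int); sat=im.max(-1)-im.min(-1)
    rim=P[(r<.26)&(z>.042)&(z<.05)&(r>.12)][:,:2]
    print("rim",circ(rim,.177))
    ped=P[(r<.12)&(z>.0735)&(z<.083)&(sat>35)]
    print("ped",ped[:,2].mean(), cv2.minEnclosingCircle(ped[:,:2].astype(np.float32)),circ(ped[:,:2]))
    for lo,hi in((.09,.1),(.1,.11),(.118,.128)):
        b=P[(r<.08)&(z>lo)&(z<hi)][:,:2]; print("pot",lo,circ(b),circ(b,.036 if lo<.11 else .034))
    k=P[(r<.08)&(z>.142)]; print("knob",k.mean(0),k[:,2].max(),len(k))
    m=lambda a,b,cc:print(cc,np.nanmedian(P[a:b][...,:],axis=(0,1)))
    for nm,px in dict(scene=dict(jar=(368,168),peg=(307,187),gr=(378,221)),side=dict(jar=(244,246),peg=(320,263),gr=(270,207)))[n].items(): print(nm,P[px[1],px[0]])
E
```

```text
scene [ 0.5932368  -0.06902746  0.13617663]
rim (array([ 0.5465, -0.0777]), 1238, np.float64(0.0092))
ped 0.07870124393940776 ((0.5449716448783875, -0.06972235441207886), 0.0428648442029953) (array([ 0.5493, -0.088 ,  0.0434]), 184, np.float64(0.0047))
pot 0.09 (array([ 0.566 , -0.0862,  0.0358]), 56, np.float64(0.0012)) (array([ 0.5657, -0.0863]), 56, np.float64(0.0012))
pot 0.1 (array([ 0.5684, -0.085 ,  0.0355]), 107, np.float64(0.0008)) (array([ 0.5679, -0.0852]), 107, np.float64(0.0008))
pot 0.118 (array([ 0.5688, -0.0849,  0.0319]), 115, np.float64(0.001)) (array([ 0.6194, -0.0566]), 115, np.float64(0.0084))
knob [ 0.57269613 -0.08140504  0.14625038] 0.15460297282849128 82
jar [ 0.44909092 -0.05093293  0.09382766]
peg [ 0.55153723 -0.17446817  0.04877259]
gr [0.58945275 0.04292849 0.05462911]
side [ 0.55012453 -0.1053047   0.13732933]
rim (array([ 0.5443, -0.0797]), 1478, np.float64(0.0077))
ped 0.07834302830112863 ((0.538037896156311, -0.07576845586299896), 0.04142899066209793) (array([ 0.5529, -0.0816,  0.0378]), 369, np.float64(0.0076))
pot 0.09 (array([-232.2854, -283.5466,  366.8097]), 39, np.float64(0.0041)) (array([ 0.5268, -0.1339]), 39, np.float64(0.0062))
pot 0.1 (array([ 0.5682, -0.0846,  0.0353]), 114, np.float64(0.0008)) (array([ 0.5304, -0.1342]), 114, np.float64(0.01))
pot 0.118 (array([-382.5548, -440.9147,  584.024 ]), 125, np.float64(0.0065)) (array([ 0.5311, -0.1276]), 125, np.float64(0.0094))
knob [ 0.56575172 -0.08711007  0.14834714] 0.15340276716114143 55
jar [ 0.41925647 -0.07984116  0.10325328]
peg [ 0.54241731 -0.18275533  0.04749137]
gr [0.56660258 0.03476118 0.0498008 ]
```

The pot is at about (0.568,-0.085) and the pedestal axis at about (0.545,-0.078), so the push has to go towards −x and slightly +y. I'll take a wrist view from above to refine this.

```bash
python3 - <<'E'
from h import *
d=np.array([-.023,.007]); yaw=np.arctan2(d[1],d[0])
for y in(yaw,yaw-np.pi,yaw+np.pi): print(y,inverse_kinematics([.64,-.107,.2],[np.pi,0,y]))
y=yaw if 0 else yaw-np.pi
movep([.60,-.08,.36],[np.pi,0,y])
im,dd,P=pts("wrist"); cv2.imwrite("pics/w1.png",im[...,::-1]); np.save("w1.npy",P)
s=observe(); print(s["time_s"],s["eef_pos"],get_calibration("wrist"))
E
```

```text
2.8461518164460733 [-0.28708484  0.27534975  1.45658471  0.          1.40965819 -1.56244033]
-0.2954408371437198 [-2.87084844e-01  2.75349751e-01  1.45658471e+00 -4.44089210e-16
  1.40965819e+00  1.57915232e+00]
5.987744470035866 [-2.87084844e-01  2.75349751e-01  1.45658471e+00 -4.44089210e-16
  1.40965819e+00  1.57915232e+00]
3.0083 [ 0.60004198 -0.07918423  0.35981772] {'intrinsics': array([[304.09098036,   0.        , 321.2038898 ],
       [  0.        , 304.09098036, 198.89019975],
       [  0.        ,   0.        ,   1.        ]]), 'world_from_camera': array([[-2.89294078e-01, -9.23519980e-01, -2.51832846e-01,
         6.62904858e-01],
       [-9.57239921e-01,  2.78878020e-01,  7.69336349e-02,
        -9.83152874e-02],
       [-8.19103278e-04,  2.63320899e-01, -9.64707952e-01,
         5.36661861e-01],
       [ 0.00000000e+00,  0.00000000e+00,  0.00000000e+00,
         1.00000000e+00]])}
```

View pics/w1.png

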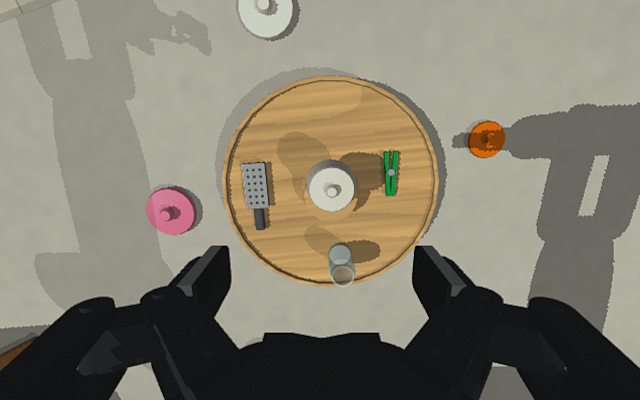

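Seen from above, the lidded pot is at (331,188) and the tray spans roughly (222–440, 77–288). The peg, grater and jar are at (391,173), (256,195) and (342,264). The far side, at the top of the image, is free for the push.

```bash
cat >> h.py <<'E'
from scipy.optimize import least_squares
C=np.array([.545,-.078])
def fit(X,r,c0,fs=.001):
    s=least_squares(lambda p:np.hypot(*(X-p).T)-r,c0,loss='soft_l1',f_scale=fs); return s.x.round(4),len(X),np.abs(s.fun).mean().round(4)
def lidc(P,c0):
    "lid flange outline + fixed-radius fit of pot parts; returns flange centre"
    r=np.hypot(P[...,0]-c0[0],P[...,1]-c0[1]); z=P[...,2]
    m=((r<.05)&(z>.128)&(z<.142)).astype(np.uint8)
    k=(r<.05)&(z>.147)
    X=P[m>0][:,:2]
    return cv2.minEnclosingCircle(X.astype(np.float32)),np.median(P[k],0)
def tray(P):
    r=np.hypot(P[...,0]-C[0],P[...,1]-C[1]); z=P[...,2]
    X=P[(z>.0425)&(z<.05)&(r>.165)&(r<.19)]; 
    a=np.arctan2(X[:,1]-C[1],X[:,0]-C[0]); rr=np.hypot(*(X[:,:2]-C).T)
    o=[]
    for b in range(72):
        k=np.where(((a+np.pi)/(2*np.pi)*72).astype(int)==b)[0]
        if len(k): o.append(X[k[np.argmax(rr[k])],:2])
    return fit(np.array(o),.18,C)
E
python3 - <<'E'
from h import *
P=np.load("w1.npy"); print(tray(P), lidc(P,[.568,-.085]))
for n in("scene","side"): Q=np.load(n+"0.npy"); print(n,tray(Q),lidc(Q,[.568,-.085]))
r=np.hypot(P[...,0]-.545,P[...,1]+.078);z=P[...,2]
im=cv2.imread("pics/w1.png").astype(int); sat=im.max(-1)-im.min(-1)
ped=P[(r<.06)&(z>.070)&(z<.086)&(sat>40)][:,:2]; 
print("ped",cv2.minEnclosingCircle(ped.astype(np.float32)),len(ped))
print("jar",np.nanmedian(P[250:262,332:350],axis=(0,1)))
E
```

```text
(array([ 0.5446, -0.0775]), 71, np.float64(0.0011)) (((0.5682462453842163, -0.08405694365501404), 0.03170155733823776), array([ 0.60827189, -0.10036124,  0.47792319]))
scene (array([ 0.5456, -0.0779]), 69, np.float64(0.001)) (((0.5701974630355835, -0.08317065238952637), 0.03178947791457176), array([ 0.57251131, -0.08310202,  0.15193005]))
side (array([ 0.5445, -0.0786]), 72, np.float64(0.001)) (((0.5675122737884521, -0.08493409305810928), 0.03220381960272789), array([ 0.56668858, -0.08689311,  0.15126973]))
ped ((0.5445035696029663, -0.07735315710306168), 0.041882336139678955) 605
jar [ 0.44823765 -0.06554762  0.09097267]
```

```bash
cat >> h.py <<'E'
C=np.array([.5447,-.0777])
Z=.088
def at(c,u,s,z): return [c[0]-u[0]*s,c[1]-u[1]*s,z]
def look(c0=(.55,-.08)):
    o=[]
    for n in("scene","side"):
        im,d,P=pts(n); q=lidc(P,c0); o.append(q[0]); print(n,np.round(q[0][0],4),round(q[0][1],4),q[1].round(4))
    s=observe(); print("t",s["time_s"],s["eef_pos"].round(4),s["ft_force"].round(2))
    return im
E
python3 - <<'E'
from h import *
pot=np.array([.5685,-.0842]); u=(C-pot)/np.linalg.norm(C-pot); yaw=np.arctan2(u[1],u[0])-np.pi
yaw=(yaw+np.pi)%(2*np.pi)-np.pi
R=[np.pi,0,yaw]; print(u,yaw)
gripper_to(.025)
movep(at(C,u,.098,.2),R); move_l(at(C,u,.098,Z),feed=.1)
f0=observe()["ft_force"]
print(move_l(at(C,u,.072,Z),feed=.04,max_force=6)); s=observe(); print(s["eef_pos"],s["ft_force"]-f0)
im,d,P=pts("wrist"); cv2.imwrite("pics/w2.png",im[...,::-1])
look((.568,-.084))
E
```

```text
[-0.96467022  0.26346036] -0.2666075414928639
False
[ 0.61432365 -0.09675934  0.08817511] [ 0.61297604 -0.58559538  0.14834522]
scene [ 0.5785 -0.0869] 0.0396 [ 0.6077 -0.0661  0.2954]
side [ 0.5771 -0.0876] 0.0408 [ 0.5825 -0.107   0.3309]
t 6.5417 [ 0.6143 -0.0968  0.088 ] [ 0.61 -0.35 -0.46]
```

View pics/w2.png

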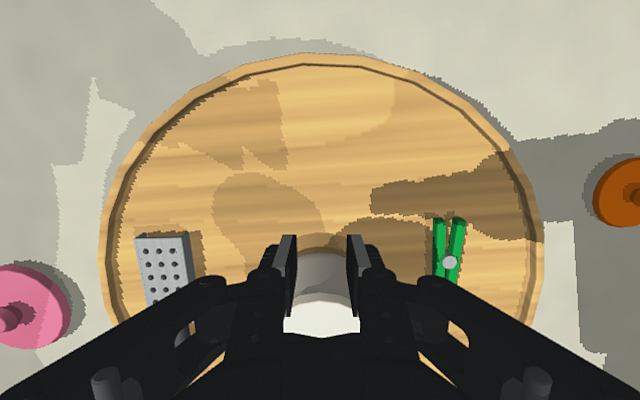

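The pads, at (290,270) and (352,270), straddle the pot's near side symmetrically, about to touch it. The peg at (450,245) and the grater at (165,265) lie well below them. Next I push to 7 mm short of the estimated end, back off and measure.

```bash
cat >> h.py <<'E'
def push(u,s1,s0):
    f0=observe()["ft_force"]
    st=move_l(at(C,u,s1,Z),feed=.03,max_force=8); s=observe(); print("push",st,s["eef_pos"].round(4),(s["ft_force"]-f0).round(2))
    move_l(at(C,u,s0,Z),feed=.06)
def wlook(u,n,c0):
    move_l(at(C,u,.105,Z),feed=.1); move_l(at(C,u,.105,.3),feed=.25); hold(.2)
    im,d,P=pts("wrist"); cv2.imwrite(f"pics/{n}.png",im[...,::-1]); print("wrist",lidc(P,c0)[0],tray(P)); look(c0)
U=np.array([-.9647,.2635])
E
python3 - <<'E'
from h import *
push(U,.052,.105); wlook(U,"w3",(.552,-.08))
E
```

```text
push False [ 0.595  -0.0914  0.0881] [ 1.83 -0.02  0.81]
wrist ((0.5567302107810974, -0.08104440569877625), 0.03167908266186714) (array([ 0.5445, -0.0775]), 58, np.float64(0.0014))
scene [ 0.559  -0.0812] 0.032 [ 0.5605 -0.0801  0.1511]
side [ 0.5557 -0.0823] 0.0316 [ 0.5545 -0.0848  0.151 ]
t 9.9917 [ 0.6457 -0.1053  0.299 ] [ 0.77 -0.33  0.01]
```

Pot is now about 12.6 mm from centre, with contact about 39.5 mm ahead of it. The next push goes to 41 mm.

```bash
python3 - <<'E'
from h import *
move_l(at(C,U,.105,Z),feed=.2); move_l(at(C,U,.06,Z),feed=.08)
push(U,.0405,.07); wlook(U,"w4",(.546,-.078))
E
```

```text
push False [ 0.5839 -0.0884  0.0881] [ 2.37 -1.36  0.89]
wrist ((0.5462614893913269, -0.07876554131507874), 0.031719569116830826) (array([ 0.5444, -0.0775]), 58, np.float64(0.0012))
scene [ 0.5465 -0.078 ] 0.0326 [ 0.55   -0.0762  0.1519]
side [ 0.5431 -0.0792] 0.0319 [ 0.543  -0.0804  0.1513]
t 15.2083 [ 0.6457 -0.1053  0.299 ] [-0.59  0.22  0.66]
```

View pics/w4.png

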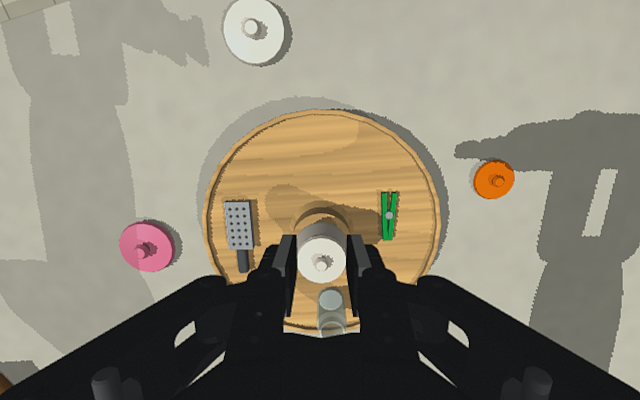

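The pot, lid seated, is at (322,258) in the middle of the pedestal ring around (322,240). The jar, peg and grater look undisturbed, and the hand is well above everything.

```bash
python3 -c "
from plant import *
hold(.5); print(job_done())"
```

```text
the job is handed in; nothing more can be done
None
```

I handed the job in after two light pushes: the cameras put the pot about 1.5 mm from the pedestal's centre, upright with its lid on, the jar, grater and peg look untouched, and the hand is clear.

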